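# Read a batch of samples on the reader stage

### The job

Read the loose samples on the dispatch bench as one batch: set every dish in a wide station and every slide case in a narrow one, each lying flat and centred between its stops and on the black cross line, cases lined up with the stops. With all of them so placed and let go, press the treadle fully down to its stop, hold it there for a good second and let it come back up; then move every sample into the grey tray, flat and not stacked. Leave the other things on the bench alone.

Things in the scene. Friction and masses are not known exactly. Their poses are not given: they have to be found in the camera images.
- dish_a_center (a point): closed round sample dish, grey with a white lid and paper disc on top, 48 mm diameter, 16 mm tall, about 50 g (may vary by a third), may be absent (then None); the point is its centre, half-way up, z along its upright axis
- dish_b_center (a point): closed round sample dish, grey with a white lid and paper disc on top, 48 mm diameter, 16 mm tall, about 50 g (may vary by a third), may be absent (then None); the point is its centre, half-way up, z along its upright axis
- case_a_center (a point): closed rectangular slide case, grey with a small paper label, 60 mm long (own x) by 28 mm wide (own y) by 16 mm tall, about 50 g (may vary by a third), may be absent (then None); the point is its centre, half-way up; either way round is alike
- case_b_center (a point): closed rectangular slide case, grey with a small paper label, 60 mm long (own x) by 28 mm wide (own y) by 16 mm tall, about 50 g (may vary by a third), may be absent (then None); the point is its centre, half-way up; either way round is alike
- wide_a (a point): wide station of the reader's stage, 64 mm between its stop ribs. The outermost station at the stage's own +y end. Point: on the stage top (12 mm above the bench), midway between the ribs, on the black cross line; x along the ribs to the reader bar, y across, z up. Ribs 44 mm long, 8 wide, 6 high, shared by neighbours; plate open and flat 58 mm each way along x
- wide_b (a point): wide station of the reader's stage, 64 mm between its stop ribs. Next to wide_a, 72 mm from it. Point: on the stage top (12 mm above the bench), midway between the ribs, on the black cross line; x along the ribs to the reader bar, y across, z up. Ribs 44 mm long, 8 wide, 6 high, shared by neighbours; plate open and flat 58 mm each way along x
- narrow_a (a point): narrow station of the reader's stage, 44 mm between its stop ribs. Next to wide_b, 62 mm from it. Point: on the stage top (12 mm above the bench), midway between the ribs, on the black cross line; x along the ribs to the reader bar, y across, z up. Ribs 44 mm long, 8 wide, 6 high, shared by neighbours; plate open and flat 58 mm each way along x
- narrow_b (a point): narrow station of the reader's stage, 44 mm between its stop ribs. The outermost at the stage's own -y end, 52 mm from narrow_a. Point: on the stage top (12 mm above the bench), midway between the ribs, on the black cross line; x along the ribs to the reader bar, y across, z up. Ribs 44 mm long, 8 wide, 6 high, shared by neighbours; plate open and flat 58 mm each way along x
- treadle (a joint): angle of the sprung aluminium treadle: 0 rad at rest (sloping up to its free end), grows as its free end is pressed down, 0.32 rad at its stop, springs back by itself; needs about 6 N at first, about 10 N at the stop. It swings the reader bar over from lying back behind the stage (under 70 mm high) to hover about 10 mm over the samples
- treadle_press (a point): point to press: on the upper face of the treadle plate (130 mm long, 72 mm wide, 6 mm thick), in the middle of its width, 25 mm from its free end, 105 mm from its hinge; it moves with the plate, about 64 mm above the bench at rest and 31 mm at the stop, and moves away from the hinge by only 6 mm meanwhile
- treadle_base: dark steel base of the treadle, 165 by 96 by 10 mm, fixed; origin at the centre of its underside; the hinge is 65 mm along its own +x (24 mm up) and the treadle's free end points to its own -x
- tray: shallow grey open tray, fixed, outside 228 mm (own x) by 138 mm (own y) by 24 mm high, walls and floor 4 mm; origin at the centre of its underside; empty at the start; roomy enough for all four samples laid flat side by side along its own x
- white_bottle: bystander, not part of the job: white plastic bottle, 54 by 130 mm tall; origin at the centre of its underside
- amber_bottle: bystander, not part of the job: amber bottle, 48 by 110 mm tall; origin at the centre of its underside
- amber_jar: bystander, not part of the job: amber jar, 48 by 55 mm tall; origin at the centre of its underside
- white_jar: bystander, not part of the job: white jar, 52 by 50 mm tall; origin at the centre of its underside
- tape_roll: bystander, not part of the job: empty tape core lying flat, 90 mm across, 24 mm tall; origin at the centre of its underside
- carton: bystander, not part of the job: small carton, 80 by 60 by 50 mm; origin at the centre of its underside
- ruler: bystander, not part of the job: flat steel strip, 150 mm long (own y), 26 mm wide, 5 mm thick; origin at the centre of its underside
Not all that is in view belongs to the job. What is shaped like the part that bears case_b_center but blue or green is not meant.

How it is judged:
On the way, in this order (a step that is already met when the one before it is completed fails the run):
1. every sample present lies flat, let go, centred in a station of its kind (((horizontal distance between dish_a_center and wide_a below 0.005 m and z of dish_a_center in the frame of wide_a below 0.011 m and angle between dish_a_center's own z axis and vertical below 0.08 rad) or (horizontal distance between dish_a_center and wide_b below 0.005 m and z of dish_a_center in the frame of wide_b below 0.011 m and angle between dish_a_center's own z axis and vertical below 0.08 rad)) and ((horizontal distance between dish_b_center and wide_a below 0.005 m and z of dish_b_center in the frame of wide_a below 0.011 m and angle between dish_b_center's own z axis and vertical below 0.08 rad) or (horizontal distance between dish_b_center and wide_b below 0.005 m and z of dish_b_center in the frame of wide_b below 0.011 m and angle between dish_b_center's own z axis and vertical below 0.08 rad)) and ((horizontal distance between case_a_center and narrow_a below 0.005 m and z of case_a_center in the frame of narrow_a below 0.011 m and angle between case_a_center's own z axis and vertical below 0.08 rad and angle between the x axis of case_a_center and the x axis of narrow_a, either way round below 0.12 rad) or (horizontal distance between case_a_center and narrow_b below 0.005 m and z of case_a_center in the frame of narrow_b below 0.011 m and angle between case_a_center's own z axis and vertical below 0.08 rad and angle between the x axis of case_a_center and the x axis of narrow_b, either way round below 0.12 rad)) and ((horizontal distance between case_b_center and narrow_a below 0.005 m and z of case_b_center in the frame of narrow_a below 0.011 m and angle between case_b_center's own z axis and vertical below 0.08 rad and angle between the x axis of case_b_center and the x axis of narrow_a, either way round below 0.12 rad) or (horizontal distance between case_b_center and narrow_b below 0.005 m and z of case_b_center in the frame of narrow_b below 0.011 m and angle between case_b_center's own z axis and vertical below 0.08 rad and angle between the x axis of case_b_center and the x axis of narrow_b, either way round below 0.12 rad)) and contact force between the fingers and dish_a below 0.1 N and contact force between the fingers and dish_b below 0.1 N and contact force between the fingers and case_a below 0.1 N and contact force between the fingers and case_b below 0.1 N), for 0.3 s.
2. the treadle is held fully down while all the samples lie centred (value of joint treadle above 0.28 rad and ((horizontal distance between dish_a_center and wide_a below 0.005 m and z of dish_a_center in the frame of wide_a below 0.011 m and angle between dish_a_center's own z axis and vertical below 0.08 rad) or (horizontal distance between dish_a_center and wide_b below 0.005 m and z of dish_a_center in the frame of wide_b below 0.011 m and angle between dish_a_center's own z axis and vertical below 0.08 rad)) and ((horizontal distance between dish_b_center and wide_a below 0.005 m and z of dish_b_center in the frame of wide_a below 0.011 m and angle between dish_b_center's own z axis and vertical below 0.08 rad) or (horizontal distance between dish_b_center and wide_b below 0.005 m and z of dish_b_center in the frame of wide_b below 0.011 m and angle between dish_b_center's own z axis and vertical below 0.08 rad)) and ((horizontal distance between case_a_center and narrow_a below 0.005 m and z of case_a_center in the frame of narrow_a below 0.011 m and angle between case_a_center's own z axis and vertical below 0.08 rad and angle between the x axis of case_a_center and the x axis of narrow_a, either way round below 0.12 rad) or (horizontal distance between case_a_center and narrow_b below 0.005 m and z of case_a_center in the frame of narrow_b below 0.011 m and angle between case_a_center's own z axis and vertical below 0.08 rad and angle between the x axis of case_a_center and the x axis of narrow_b, either way round below 0.12 rad)) and ((horizontal distance between case_b_center and narrow_a below 0.005 m and z of case_b_center in the frame of narrow_a below 0.011 m and angle between case_b_center's own z axis and vertical below 0.08 rad and angle between the x axis of case_b_center and the x axis of narrow_a, either way round below 0.12 rad) or (horizontal distance between case_b_center and narrow_b below 0.005 m and z of case_b_center in the frame of narrow_b below 0.011 m and angle between case_b_center's own z axis and vertical below 0.08 rad and angle between the x axis of case_b_center and the x axis of narrow_b, either way round below 0.12 rad))), for 0.7 s.
At the end, for the whole second after the job is handed in: Every sample lies on the tray floor, inside the walls, unstacked, tilt under 0.15 rad, at rest; treadle back under 0.04 rad. Before: all let go within 5 mm of a fitting station centre, cases within 0.12 rad, tilt under 0.08 rad; then treadle held over 0.28 rad for 0.7 s (x of dish_a_center in the frame of tray between -0.11 and 0.11 m and y of dish_a_center in the frame of tray between -0.065 and 0.065 m and z of each of dish_a_center, dish_b_center, case_a_center, case_b_center in the frame of tray below 0.017 m and angle between each of dish_a_center, dish_b_center, case_a_center, case_b_center's own z axis and vertical below 0.15 rad and linear speed of each of dish_a, dish_b, case_a, case_b below 0.02 m/s and x of dish_b_center in the frame of tray between -0.11 and 0.11 m and y of dish_b_center in the frame of tray between -0.065 and 0.065 m and x of case_a_center in the frame of tray between -0.11 and 0.11 m and y of case_a_center in the frame of tray between -0.065 and 0.065 m and x of case_b_center in the frame of tray between -0.11 and 0.11 m and y of case_b_center in the frame of tray between -0.065 and 0.065 m and value of joint treadle below 0.04 rad); the robot touches nothing.
It fails at once if another thing on the bench is moved by more than 30 mm or knocked over (distance of any of white_bottle, amber_bottle, amber_jar, white_jar, tape_roll, carton, ruler from where it was at the start of the episode above 0.03 m or angle between any of white_bottle, amber_bottle, amber_jar, white_jar, tape_roll, carton, ruler's own z axis and vertical above 0.5 rad).
Of dish_a, dish_b, case_a, case_b only 3 to 4 are there at a start; the rules pass over those that are not, and their reading is None.
At some moment in a run one of dish_a, dish_b, case_a, case_b may be knocked a few centimetres aside while the robot is not near it.
Once in a run the grip may slacken for a moment while it holds something.
It also fails if it takes over 210 s, if anything falls off the work surface, if the arm or the gripper's body presses on something with over 40 N, if the wrist force passes 120 N, or if a joint passes its speed limit or range.

### The arm

A 7-joint arm with a two-finger parallel gripper is mounted at the origin on the work surface. World frame = base frame: x ahead of the robot, y to its left, z up, the work surface at z = 0. Lengths are in m, angles in rad, forces in N, time in s.
With the tool pointing down it reaches from about 0.4 to 0.85 m from the base axis. Payload 6.9 kg.
Tool frame: the origin (TCP) lies midway between the tips of the shut fingers; the grasp point (between the pads) lies behind it (ctrl.pinch_z is the z of the grasp point in the tool frame, in m); z points along the fingers, y is the direction in which the jaws open and shut (so a half turn about z gives the same grasp; the last joint's range is limited). The gripper opens to 85 mm and grips with 20 to 120 N. Pads are 22 mm wide; open, the fingers measure 114 mm over their backs; the gripper's body (76 mm by 85 mm) begins 54 mm behind the grasp point. The pads swing forward as they close: fully open they stand 13 mm farther back than shut.
Start: joints at [1.435, 0.507, -0.238, 1.5, 0.126, 1.149, -0.155], TCP at [0.15, -0.607, 0.231] pointing down, gripper open.
Joint ranges: [-3.08, 3.08], [-0.24, 2.05], [-1.43, 1.35], [0, 2.5], [-1.52, 4.66], [0.17, 1.96], [-2.89, 2.89]. Speed limits (rad/s): [2.39, 2.39, 3.14, 3.14, 3.14, 3.14, 3.14].

### API

Orientations are given as a unit quaternion [w, x, y, z].
In Python, from station import ctrl, get_state, vision, ticket, models gives the robot as it stands. Calls block until the motion is done:
- ctrl.movep(position, orientation): joint-space move of the TCP to a pose.
- ctrl.movel(position, frame=None, max_speed=0.15): straight line of the TCP; frame=None keeps the orientation; max_speed is the mean speed in m/s.
- ctrl.set_joints(angles): joint-space move.
- ctrl.ungrasp() and ctrl.close_gripper(force=None): open the fingers fully, or close them until they stop; force is the grip in N (None keeps the last).
- ctrl.pause(seconds).
- ctrl.ik(position, orientation): joint angles nearest the present ones, or None.
- get_state(): the state.
- vision.grab_frame(name): name is "side" or "top"; returns (picture, depth): 384x512x3 uint8, blue, green, red; 384x512 float32, m along the optical axis (not along the pixel's ray), 0 where there is no reading.
- vision.camera_info(name): a dict with "mtx" (3x3 intrinsics, pixels), "R" (3x3) and "t" (3): a world point X has camera coordinates R X + t. Camera axes: x right, y down, z forward; pixel columns grow to the right and rows downward; lengths in m; the calibration is good to about 2 mm. A picture is of the moment at which its call begins. camera_info takes no time and is no camera call.
A pose or a line that the arm cannot do raises ctrl.Unreachable and nothing moves.
- ticket.close_job(): hands the job in, once; it reports no verdict.
Trained networks look in the newest picture that a camera, given by its name, has taken for a name from the list of things; names that differ only in an ending like _2 or _b are one class to them, and where a whole thing is asked for, a point or a joint stands for the part that bears it (a point fixed in the world has none). Each returns a list of dicts, best first, with "p" (0 to 1); they miss things now and then, are a little off and sometimes report something else, mostly with a low value. They report only what shows in the picture. A call takes as long as a camera call. They do not tell look-alikes from the thing itself.
- models.recognise(camera, target): "point" ([column, row] in pixels, amid what is visible of it).
- models.masks_of(camera, target): "mask" (384x512 bool, what is visible of it) and "point" ([column, row] in pixels, amid what is visible of it).
The state is a dict: "time": time; "qpos": joint angles; "qd": joint speeds; "tau": joint torques, N m; "tcp_pos": TCP position; "eef_rot": TCP orientation; "contact_force": force on the tool from outside, world axes, zero at the start; "wrist_torque": the same for the moment, N m; "width": finger opening in m.
Only numpy, scipy, OpenCV 4.12 (cv2) and the standard library are available. Lean on these libraries where they do the work, as an engineer would, in place of code of your own. Each camera call takes 0.05 s, during which the arm holds its last target.

## Working session

There is one attempt and no reset: what is moved stays moved. The work goes in short steps, each a Python script; the robot and the scene stay as the last script left them, time stands still between calls to the robot, and variables do not carry over. Pictures are saved under pics/ and viewed, and the job is handed in when it is done.

```bash
ls; mkdir -p pics; python3 - <<'E'
from station import ctrl,get_state,vision,ticket,models
import cv2,numpy as np
s=get_state();print({k:np.round(v,3) if not isinstance(v,dict) else v for k,v in s.items()},ctrl.pinch_z)
for n in ("top","side"):
    im,d=vision.grab_frame(n);cv2.imwrite(f"pics/{n}0.png",im);np.save(f"pics/{n}0.npy",d)
    c=vision.camera_info(n);print(n,c,-np.array(c["R"]).T@c["t"])
E
```

```text
pics
{'time': np.float64(0.0), 'qpos': array([ 1.435,  0.508, -0.237,  1.501,  0.126,  1.149, -0.155]), 'qd': array([-0.002, -0.   ,  0.001,  0.   , -0.002,  0.   , -0.001]), 'tau': array([ 0.0000e+00, -6.2060e+01, -2.1860e+00, -2.4966e+01,  1.3000e-02,
        1.2000e-02, -0.0000e+00]), 'tcp_pos': array([ 0.149, -0.606,  0.23 ]), 'eef_rot': array([-0.001,  0.993,  0.121, -0.   ]), 'contact_force': array([ 0.013,  0.757, -0.141]), 'wrist_torque': array([-0.039, -0.041, -0.041]), 'width': np.float64(0.086)} -0.0187
top {'mtx': array([[364.51307834,   0.        , 261.41356637],
       [  0.        , 364.51307834, 194.27526699],
       [  0.        ,   0.        ,   1.        ]]), 'R': array([[-0.01226539, -0.99990954,  0.00552023],
       [-0.98709023,  0.01122608, -0.15977124],
       [ 0.15969482, -0.00740863, -0.98713863]]), 't': array([0.00584167, 0.49755363, 1.04675163])} [0.32404117 0.00801055 1.11275149]
side {'mtx': array([[457.23934489,   0.        , 253.52731505],
       [  0.        , 457.23934489, 188.04917377],
       [  0.        ,   0.        ,   1.        ]]), 'R': array([[-0.9961127 , -0.08807688,  0.00139391],
       [-0.06062073,  0.67394256, -0.73629244],
       [ 0.06391092, -0.73351475, -0.67666203]]), 't': array([0.47444131, 0.08064164, 1.41721706])} [0.38690992 1.0269891  1.01769147]
```

View pics/top0.png

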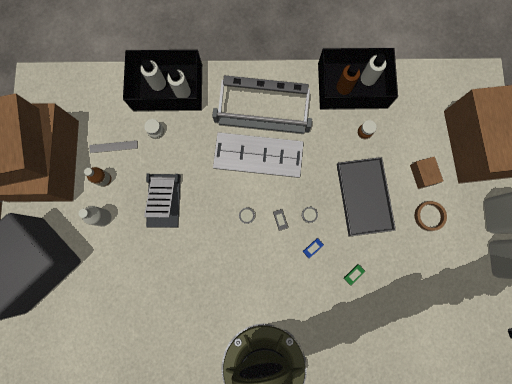

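View pics/side0.png

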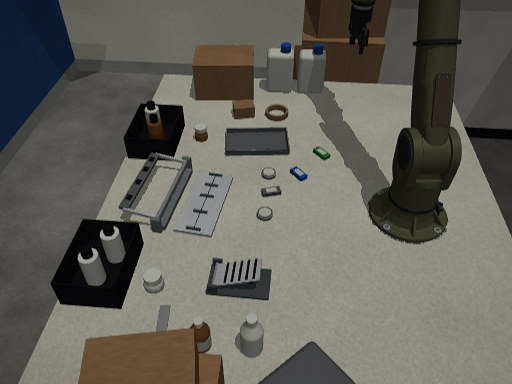

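```bash
cat > h.py <<'E'
from station import ctrl,get_state,vision,ticket,models
import cv2,numpy as np
def cam(n):
    c=vision.camera_info(n);return np.array(c["mtx"]),np.array(c["R"]),np.array(c["t"])
def px2w(n,uv,z):
    K,R,t=cam(n);o=-R.T@t;r=R.T@np.linalg.inv(K)@np.array([uv[0],uv[1],1.]);return o+r*(z-o[2])/r[2]
def w2px(n,X):
    K,R,t=cam(n);p=K@(R@np.asarray(X,float)+t);return p[:2]/p[2]
def cloud(n,d):
    K,R,t=cam(n);v,u=np.mgrid[:384,:512]
    p=np.stack([(u-K[0,2])/K[0,0]*d,(v-K[1,2])/K[1,1]*d,d],-1)
    return (p-t)@R
E
python3 - <<'E'
from h import *
im=cv2.imread("pics/top0.png")
c=im[120:290,140:440];cv2.imwrite("pics/c0.png",cv2.resize(c,None,fx=2.66,fy=2.66,interpolation=cv2.INTER_CUBIC))
im=cv2.imread("pics/side0.png")
c=im[100:310,170:350];cv2.imwrite("pics/c1.png",cv2.resize(c,None,fx=2.8,fy=2.8,interpolation=cv2.INTER_CUBIC))
for t in ("dish_a_center","case_a_center","tray","treadle_base"):
  for n in ("top","side"):
    for r in models.recognise(n,t): print(n,t,np.round(r["point"],1),round(r["p"],2),px2w(n,r["point"],.016).round(3))
E
```

```text
top dish_a_center [309.1 214.7] 0.68 [ 0.437 -0.144  0.016]
top dish_a_center [258.  140.1] 0.31 [0.673 0.008 0.016]
side dish_a_center [268.5 172.1] 0.6 [ 0.438 -0.142  0.016]
side dish_a_center [243.3 279.3] 0.15 [0.477 0.301 0.016]
side case_a_center [183.3 198.9] 0.68 [0.698 0.011 0.016]
top tray [363.5 196.7] 0.97 [ 0.49  -0.311  0.016]
side tray [258.2 144.6] 0.97 [ 0.485 -0.291  0.016]
side tray [152.1 281.8] 0.71 [0.717 0.33  0.016]
top treadle_base [164.4 203.7] 0.64 [0.476 0.294 0.016]
side treadle_base [241.8 280.1] 0.75 [0.481 0.304 0.016]
side treadle_base [187.8 198.3] 0.72 [0.684 0.007 0.016]
side treadle_base [165.1 317.1] 0.42 [0.658 0.431 0.016]
```

View pics/c0.png

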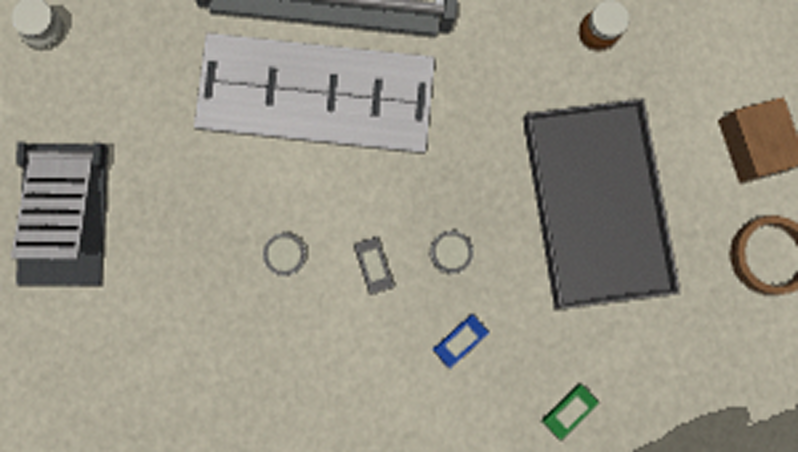

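View pics/c1.png

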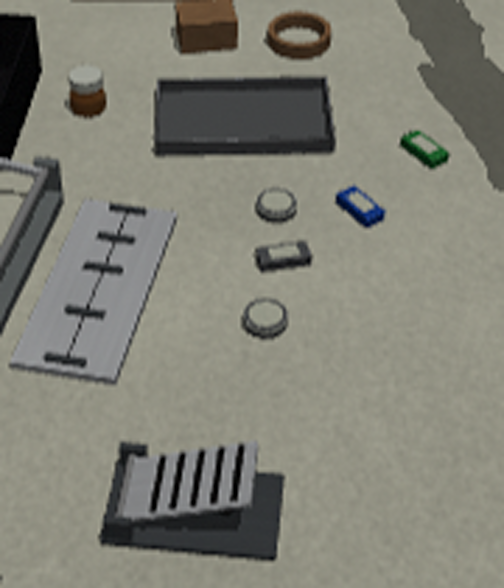

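Candidates for the job parts: dishes at top pixels (247,215) and (310,214). Case candidates are the grey case (281,219), blue case (313,248) and green case (354,274). I choose the grey one; the other two are the excluded look-alikes, as the crop confirms. The top view also shows the stage at about (258,155), the tray at (366,196) and the treadle at (163,200). That makes three samples. Next I measure precisely.

```bash
cat >> h.py <<'E'
from scipy.optimize import least_squares
from scipy import ndimage as ndi
RY=np.array([36,-36,-108,-160,-212])/1000.  # rib y in wide_a frame
def ribs(n,im,guess):
    """subpixel dark-blob centroids near predicted rib positions"""
    g=cv2.cvtColor(im,cv2.COLOR_BGR2GRAY).astype(float);out=[]
    for y in RY:
        P=to_w(guess,[0,y,.004]);p=w2px(n,P)
        a=np.array([w2px(n,to_w(guess,[sx*.027,y+sy*.010,.004])) for sx,sy in((-1,-1),(1,-1),(1,1),(-1,1))])
        m=np.zeros(g.shape,np.uint8);S=16;cv2.fillConvexPoly(m,np.round(a*S).astype(np.int32),1,shift=4)
        m=m>0;bg=np.percentile(g[m],85);w=np.clip(bg-15-g,0,None)*m
        v,u=np.mgrid[:384,:512];out.append([(w*u).sum()/w.sum(),(w*v).sum()/w.sum()])
    return np.array(out)
def to_w(pose,p):
    x,y,a=pose[:3];p=np.asarray(p,float);c,s=np.cos(a),np.sin(a)
    return np.array([x+c*p[0]-s*p[1],y+s*p[0]+c*p[1],.012+p[2]])
def fit_stage(n,im,guess):
    for _ in range(4):
        o=ribs(n,im,guess)
        f=lambda q:np.concatenate([w2px(n,to_w(q,[0,y,.004]))-b for y,b in zip(RY,o)])
        r=least_squares(f,guess);guess=r.x
    return guess,np.abs(r.fun).max()
ST={'wide_a':0,'wide_b':-.072,'narrow_a':-.134,'narrow_b':-.186}
E
python3 - <<'E'
from h import *
im=cv2.imread("pics/top0.png")
a=px2w("top",[140+210/2.66,120+79/2.66],.016);b=px2w("top",[140+421/2.66,120+101/2.66],.016)
yaw=np.arctan2(*(a-b)[[1,0]])-np.pi/2
d=(a-b)/np.linalg.norm(a-b);g=[*(a-.036*d)[:2],yaw];print(np.linalg.norm(a-b),g)
for n in("top","side"):
    q,e=fit_stage(n,cv2.imread(f"pics/{n}0.png"),np.array(g));print(n,q.round(4),e)
D={}
for n in("top","side"):
    d=np.load(f"pics/{n}0.npy");p=cloud(n,d)
    for nm,(lo,hi) in dict(bench=((.3,-.05),(.36,.05)),stage=((.61,-.1),(.64,.0)),dish=((.43,-.15),(.445,-.138))).items():
        m=(d>0)&(p[...,0]>lo[0])&(p[...,0]<hi[0])&(p[...,1]>lo[1])&(p[...,1]<hi[1]);print(n,nm,m.sum(),np.median(p[m][:,2]).round(4) if m.any() else 0)
E
```

```text
0.24759419899569826 [np.float64(0.6390473864900696), np.float64(0.09426502559113528), np.float64(-0.11788040982164061)]
top [ 0.6397  0.0958 -0.1201] 0.13879733084866075
side [ 0.6406  0.0958 -0.1181] 0.09717804956397913
top bench 658 -0.0007
top stage 296 0.0117
top dish 20 0.0163
side bench 432 0.0003
side stage 200 0.0134
side dish 6 0.0171
```

```bash
cat >> h.py <<'E'
def sil(n,im,X,r=.045,F=6,thr=.5,zc=.008,open_=0):
    """filled dark silhouette near world point X -> world centre (xy), axis angle(world), area px"""
    p=w2px(n,[X[0],X[1],zc]);h=int(abs(w2px(n,[X[0],X[1]+r,zc])-w2px(n,[X[0],X[1]-r,zc])).max()/2)+2
    if n=="side":h=int(h*1.3)
    u0,v0=int(p[0])-h,int(p[1])-h
    g=cv2.cvtColor(im,cv2.COLOR_BGR2GRAY)[v0:v0+2*h+1,u0:u0+2*h+1].astype(np.float32)
    G=cv2.resize(g,None,fx=F,fy=F,interpolation=cv2.INTER_CUBIC)
    bg=np.median(G);lo=np.percentile(G,3);m=G<(bg*thr+lo*(1-thr)) if thr<1 else G<bg
    if open_: m=ndi.binary_opening(m,iterations=open_)
    m=ndi.binary_fill_holes(m);m=ndi.binary_opening(m,iterations=F//2)
    L,k=ndi.label(m)
    if k==0:return None
    c0=[G.shape[0]/2]*2
    best=min(range(1,k+1),key=lambda i:np.hypot(*(np.array(ndi.center_of_mass(L==i))-c0))-(L==i).sum()/F/F*.3)
    M=L==best;cy,cx=ndi.center_of_mass(M);T=lambda x,y:((x+.5)/F-.5+u0,(y+.5)/F-.5+v0)
    # rectify the contour into the world plane for orientation
    cs=max(cv2.findContours(M.astype(np.uint8),0,cv2.CHAIN_APPROX_NONE)[0],key=len)[:,0]
    W=np.array([px2w(n,T(*q),zc)[:2] for q in cs]);R=cv2.minAreaRect((W*1e4).astype(np.float32))
    bx=cv2.boxPoints(R)/1e4;e=[bx[1]-bx[0],bx[2]-bx[1]];l=max(e,key=np.linalg.norm)
    return px2w(n,T(cx,cy),zc)[:2],np.arctan2(l[1],l[0]),sorted(np.linalg.norm(e,axis=1)),M.sum()/F/F
E
python3 - <<'E'
from h import *
for nm,px in dict(dishL=(247,215),case=(281,219),dishR=(310,214)).items():
    X=px2w("top",px,.01)
    for n in("top","side"):
        im=cv2.imread(f"pics/{n}0.png")
        r=sil(n,im,X);print(nm,n,r[0].round(4),round(r[1],3),np.round(r[2],4),r[3])
def poly(n,im,px,thr):pass
im=cv2.imread("pics/top0.png");g=cv2.cvtColor(im,6)
print(g[196,335:400]);print(g[150:240,366])
c=cv2.imread("pics/top0.png")[165:235,135:190];cv2.imwrite("pics/tr.png",cv2.resize(c,None,fx=8,fy=8,interpolation=cv2.INTER_CUBIC))
E
```

```text
dishL top [0.4398 0.0445] -0.695 [0.0486 0.0522] 216.88888888888889
dishL side [0.4398 0.0552] 1.543 [0.0515 0.0563] 96.8888888888889
case top [ 0.425  -0.0565] 0.304 [0.0338 0.0644] 214.88888888888889
case side [ 0.4259 -0.0523] 0.319 [0.042  0.0658] 111.6388888888889
dishR top [ 0.4393 -0.1451] -0.809 [0.0484 0.0535] 211.41666666666666
dishR side [ 0.44   -0.1338] -0.178 [0.051 0.052] 72.83333333333333
[161 164 169 170 168 175 170  35  39 106  85  87  87  86  85  88  87  86
  86  84  85  85  86  84  86  85  86  85  85  84  86  87  86  85  87  86
  83  84  83  84  84  85  85  83  84  84  85  83  85  83  85  36  35  59
 121 170 169 167 167 169 170 170 168 167 164]
[163 167 162 163 165 163 162 162 162  95  39  65  86  84  84  81  83  84
  82  82  83  82  82  82  83  84  84  83  82  84  86  84  85  84  84  84
  83  82  84  83  84  85  83  84  84  84  87  85  88  85  88  85  87  85
  84  85  85  84  86  87  86  85  86  86  86  86  86  87  86  87  86  87
  86  88  87  88  86  87  86  88  88  82  63  97 121 178 168 169 170 168]
```

View pics/tr.png

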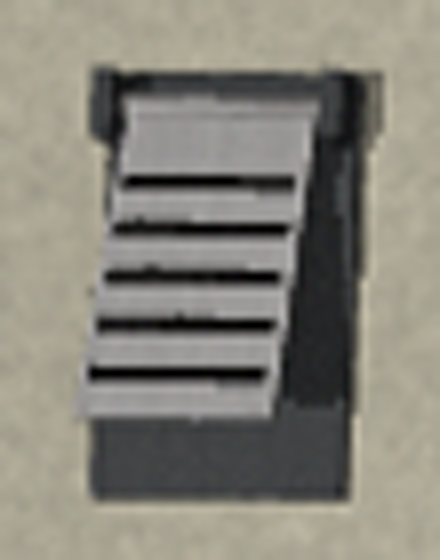

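```bash
python3 - <<'E'
from h import *
T=lambda x,y:((x)/8+135-.44,(y)/8+165-.44)
for nm,p,z in(("baseFL",(92,498),.01),("baseFR",(348,498),.01),("plFL",(80,415),.071),("plFR",(272,415),.071),("plBL",(125,98),.028),("plBR",(312,98),.028)):
    print(nm,px2w("top",T(*p),z).round(4))
d=np.load("pics/top0.npy");p=cloud("top",d)
m=(d>0)&(p[...,2]>.03)&(abs(p[...,0]-.48)<.1)&(abs(p[...,1]-.3)<.08)
q=p[m];m2=q[:,2]<.085;q=q[m2]
A=np.c_[q[:,0],q[:,1],np.ones(len(q))];co=np.linalg.lstsq(A,q[:,2],rcond=None)[0];print("plane",co.round(3),len(q),q.min(0).round(3),q.max(0).round(3))
g=cv2.cvtColor(cv2.imread("pics/top0.png"),6)
m=np.zeros_like(g);m[150:245,330:402]=(g[150:245,330:402]<125)
cs=max(cv2.findContours(m,0,cv2.CHAIN_APPROX_NONE)[0],key=len)[:,0]
for z in(.0,.024):
    W=np.array([px2w("top",q,z)[:2] for q in cs]);R=cv2.minAreaRect((W*1e4).astype(np.float32));print("tray",z,np.array(R[0])/1e4,np.array(R[1])/1e4,R[2],(cv2.boxPoints(R)/1e4).round(4).tolist())
E
```

```text
baseFL [0.407  0.3488 0.01  ]
baseFR [0.4059 0.2524 0.01  ]
plFL [0.4321 0.3354 0.071 ]
plFR [0.4313 0.2668 0.071 ]
plBL [0.557  0.3366 0.028 ]
plBR [0.5562 0.2658 0.028 ]
plane [-0.331  0.01   0.209] 958 [0.43  0.253 0.03 ] [0.564 0.347 0.074]
tray 0.0 [ 0.49605488 -0.3219571 ] [0.23452754 0.14789694] 6.692674160003662 [[0.3709999918937683, -0.2621999979019165], [0.3882000148296356, -0.4090999960899353], [0.6211000084877014, -0.3817000091075897], [0.6039000153541565, -0.23479999601840973]]Traceback (most recent call last):
  File "<stdin>", line 13, in <module>
  File "h.py", line 6, in px2w
    K,R,t=cam(n);o=-R.T@t;r=R.T@np.linalg.inv(K)@np.array([uv[0],uv[1],1.]);return o+r*(z-o[2])/r[2]
          ~~~^^^
  File "h.py", line 4, in cam
    c=vision.camera_info(n);return np.array(c["mtx"]),np.array(c["R"]),np.array(c["t"])
ValueError: time passes only in moves, steps and waits
```

```bash
python3 - <<'E'
s=open('h.py').read()
s=s.replace('''def cam(n):
    c=vision.camera_info(n);return np.array(c["mtx"]),np.array(c["R"]),np.array(c["t"])''','''_C={}
def cam(n):
    if n not in _C:
        c=vision.camera_info(n);_C[n]=(np.array(c["mtx"]),np.array(c["R"]),np.array(c["t"]))
    return _C[n]''')
open('h.py','w').write(s)
E
python3 - <<'E'
from h import *
g=cv2.cvtColor(cv2.imread("pics/top0.png"),6)
m=np.zeros_like(g);m[150:245,330:402]=(g[150:245,330:402]<125)
cs=max(cv2.findContours(m,0,cv2.CHAIN_APPROX_NONE)[0],key=len)[:,0]
for z in(.012,.024):
    W=np.array([px2w("top",q,z)[:2] for q in cs]);R=cv2.minAreaRect((W*1e4).astype(np.float32));print("tray",z,np.array(R[0])/1e4,np.array(R[1])/1e4,R[2])
# floor: grey floor only
m=np.zeros_like(g);m[150:245,330:402]=((g[150:245,330:402]<100)&(g[150:245,330:402]>75))
m=ndi.binary_opening(m,iterations=2).astype(np.uint8)
cs=max(cv2.findContours(m,0,cv2.CHAIN_APPROX_NONE)[0],key=len)[:,0]
W=np.array([px2w("top",q,.004)[:2] for q in cs]);R=cv2.minAreaRect((W*1e4).astype(np.float32));print("floor",np.array(R[0])/1e4,np.array(R[1])/1e4,R[2])
print(get_state()["time"])
import scipy.spatial.transform as st
def q(yaw):  # tool down, jaw (tool y) yaw
    return None
print(ctrl.ik([.44,.0445,.1],[0,1,0,0]))
E
```

```text
tray 0.012 [ 0.4941999  -0.31839871] [0.23199841 0.14630201] 6.692672252655029
tray 0.024 [ 0.49234482 -0.31484033] [0.22946929 0.1447071 ] 6.692660808563232
floor [ 0.49436382 -0.31923062] [0.21596704 0.12627246] 6.886767864227295
0.5
[ 0.2308654   0.44081724 -0.5397135   2.13696864  0.36903475  0.65336835
 -2.13439233]
```

```bash
cat >> h.py <<'E'
SG=np.array([.6401,.0958,-.1191]); TRAY=np.array([.4935,-.3165,.117]); Z0=.16
def quat(phi):
    """jaws along world angle phi; choose the half-turn with the comfortable wrist"""
    return [np.array([0,np.cos(a/2),np.sin(a/2),0]) for a in (phi-np.pi/2,phi+np.pi/2)]
def best(pos,phi):
    c=[]
    q0=np.array(get_state()["qpos"])
    for q in quat(phi):
        j=ctrl.ik(list(pos),list(q))
        if j is not None:
            j=np.array(j);c.append((np.abs(j-q0).max()+3*max(0,abs(j[6])-2.5),q))
    assert c,("unreachable",pos)
    return list(min(c,key=lambda t:t[0])[1])
def over(x,y,phi,z=Z0):
    q=best([x,y,z],phi);ctrl.movep([x,y,z],q);return q
def st():
    s=get_state();return dict(t=round(float(s["time"]),1),w=round(float(s["width"]),4),tcp=np.round(s["tcp_pos"],4).tolist(),f=np.round(s["contact_force"],1).tolist())
def pick(x,y,phi,z,force=40,up=Z0):
    ctrl.ungrasp();over(x,y,phi);ctrl.movel([x,y,z],max_speed=.12)
    ctrl.close_gripper(force);ctrl.pause(.2);print("closed",st())
    ctrl.movel([x,y,up],max_speed=.12);ctrl.pause(.2);s=st();print("lifted",s);return s["w"]
def place(x,y,phi,z):
    over(x,y,phi);ctrl.movel([x,y,z+.02],max_speed=.15);ctrl.movel([x,y,z],max_speed=.03);ctrl.pause(.2);s=st();print("down",s)
    ctrl.ungrasp();ctrl.pause(.2);ctrl.movel([x,y,Z0],max_speed=.12);return s["w"]
def look(tag):
    o={}
    for n in("top","side"):
        o[n],_=vision.grab_frame(n);cv2.imwrite(f"pics/{tag}_{n}.png",o[n])
    return o
def spos(name):
    return to_w(SG,[0,ST[name],0])[:2]
E
python3 - <<'E'
from h import *
x,y=.4398,.0445
w=pick(x,y,SG[2],.001)
E
```

```text
closed {'t': 5.4, 'w': 0.0464, 'tcp': [0.44, 0.0444, 0.0016], 'f': [-2.2, -0.2, 8.5]}
lifted {'t': 7.1, 'w': 0.0464, 'tcp': [0.4396, 0.0446, 0.1596], 'f': [-0.0, 0.0, -1.9]}
```

```bash
python3 - <<'E'
from h import *
x,y=spos('wide_a');print(x,y)
place(x,y,SG[2],.0137);print(st())
over(.45,.0,SG[2],.25)
look("p1")
c=cv2.imread("pics/p1_top.png")[120:290,180:380];cv2.imwrite("pics/p1c.png",cv2.resize(c,None,fx=3.5,fy=3.5,interpolation=cv2.INTER_CUBIC))
E
```

```text
0.6401 0.0958
down {'t': 9.9, 'w': 0.0464, 'tcp': [0.64, 0.0957, 0.0137], 'f': [-2.1, -1.4, 3.6]}
{'t': 12.0, 'w': 0.0857, 'tcp': [0.6397, 0.0955, 0.1591], 'f': [0.1, 0.1, 0.2]}
```

View pics/p1c.png

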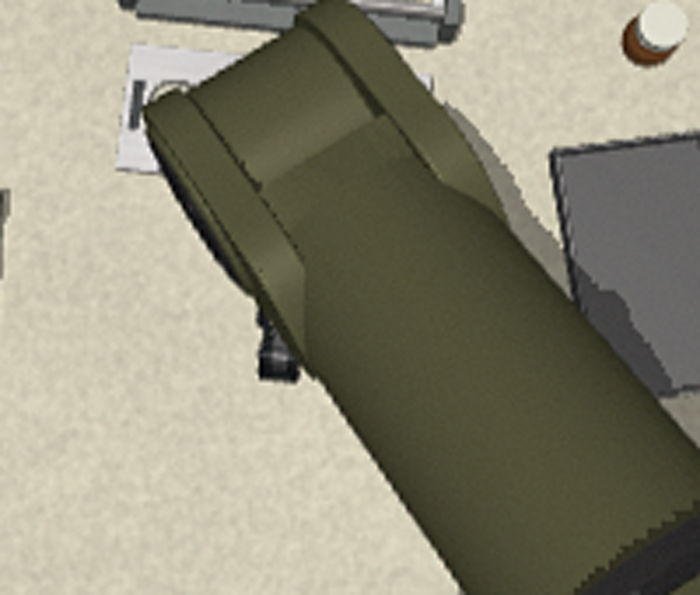

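View pics/p1_side.png

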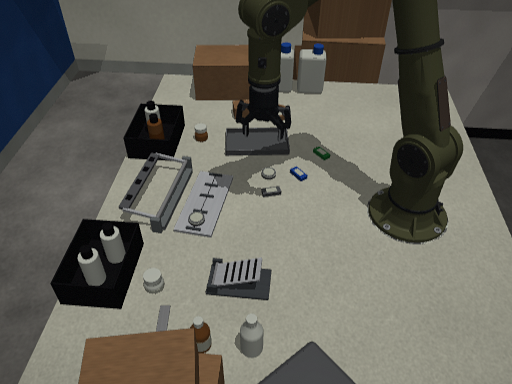

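The side view shows the dish in wide_a at (196,217). The other dish (268,173) and the grey case (271,190) have not moved. The arm blocks the top view, so from now on I look from the start pose.

```bash
cat >> h.py <<'E'
HOME=[1.435,0.507,-0.238,1.5,0.126,1.149,-0.155]
E
python3 - <<'E'
from h import *
w=pick(.4393,-.1451,SG[2],.0025)
if w>.04:
    x,y=spos('wide_b');place(x,y,SG[2],.0147);print(st())
ctrl.set_joints(HOME)
o=look("p2");print(st())
c=o["top"][120:290,180:380];cv2.imwrite("pics/p2c.png",cv2.resize(c,None,fx=3.5,fy=3.5,interpolation=cv2.INTER_CUBIC))
print([sil(n,o[n],(.4255,-.0565)) for n in("top",)])
for n in o: print(n,fit_stage(n,o[n],SG))
E
```

```text
closed {'t': 16.0, 'w': 0.0465, 'tcp': [0.4395, -0.1453, 0.0031], 'f': [-2.8, -0.4, 7.6]}
lifted {'t': 17.7, 'w': 0.0461, 'tcp': [0.4391, -0.145, 0.1596], 'f': [-0.1, 0.7, -0.4]}
down {'t': 20.7, 'w': 0.0463, 'tcp': [0.6313, 0.0242, 0.0152], 'f': [-3.5, -1.0, 7.9]}
{'t': 22.7, 'w': 0.0852, 'tcp': [0.6311, 0.0241, 0.1591], 'f': [-0.1, -0.5, 0.2]}
{'t': 25.6, 'w': 0.0856, 'tcp': [0.1505, -0.6066, 0.2315], 'f': [-1.0, -0.4, -0.5]}
[(array([ 0.42500073, -0.05647867]), np.float32(0.3038864), [np.float32(0.033800513), np.float32(0.06440202)], np.float64(214.86111111111111))]
top (array([ 0.63987039,  0.09582262, -0.12071376]), np.float64(0.24057160429183))
side (array([ 0.64022044,  0.09546857, -0.11758397]), np.float64(0.21443706873847646))
```

View pics/p2c.png

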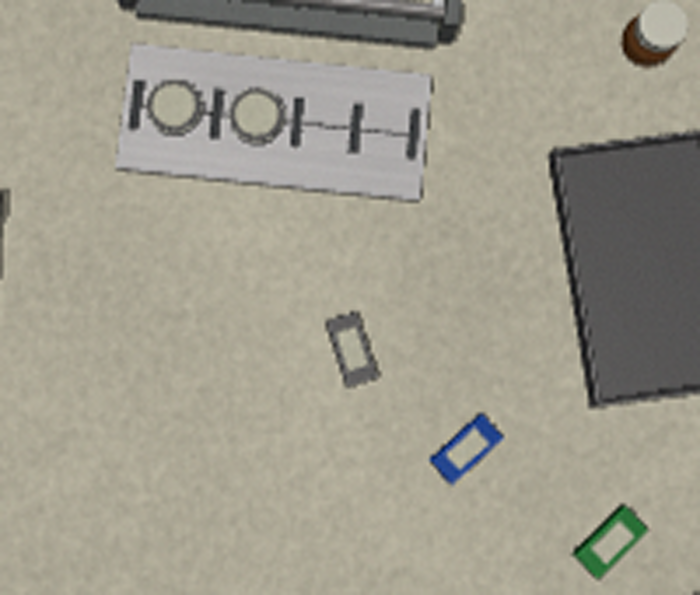

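Both dishes sit in the wide stations, at crop pixels (174,107) and (257,116). The grey case is unmoved at (352,349).

```bash
python3 - <<'E'
from h import *
x,y=.4253,-.0563
w=pick(x,y,.304,.0025)
if w>.05:
    x,y=spos('narrow_a');place(x,y,SG[2],.0147);print(st())
ctrl.set_joints(HOME)
o=look("p3");print(st())
c=o["top"][130:190,200:320];cv2.imwrite("pics/p3c.png",cv2.resize(c,None,fx=6,fy=6,interpolation=cv2.INTER_CUBIC))
c=o["side"][160:245,165:250];cv2.imwrite("pics/p3s.png",cv2.resize(c,None,fx=7,fy=7,interpolation=cv2.INTER_CUBIC))
E
```

```text
closed {'t': 30.1, 'w': 0.0587, 'tcp': [0.4255, -0.0564, 0.0031], 'f': [-1.3, -0.7, 7.2]}
lifted {'t': 31.8, 'w': 0.0589, 'tcp': [0.4251, -0.0562, 0.1596], 'f': [-0.2, -0.4, -0.1]}
down {'t': 34.6, 'w': 0.0584, 'tcp': [0.6238, -0.0373, 0.0152], 'f': [-4.1, -0.9, 8.7]}
{'t': 36.5, 'w': 0.0853, 'tcp': [0.6237, -0.0374, 0.1592], 'f': [0.3, 0.2, -0.2]}
{'t': 39.3, 'w': 0.0857, 'tcp': [0.1506, -0.6066, 0.2315], 'f': [-0.2, 0.8, -0.3]}
```

View pics/p3c.png

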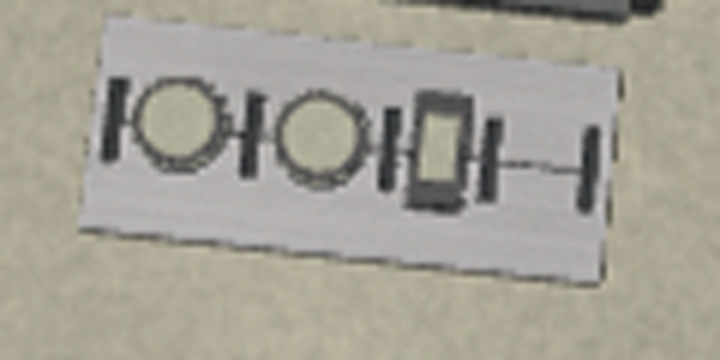

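View pics/p3s.png

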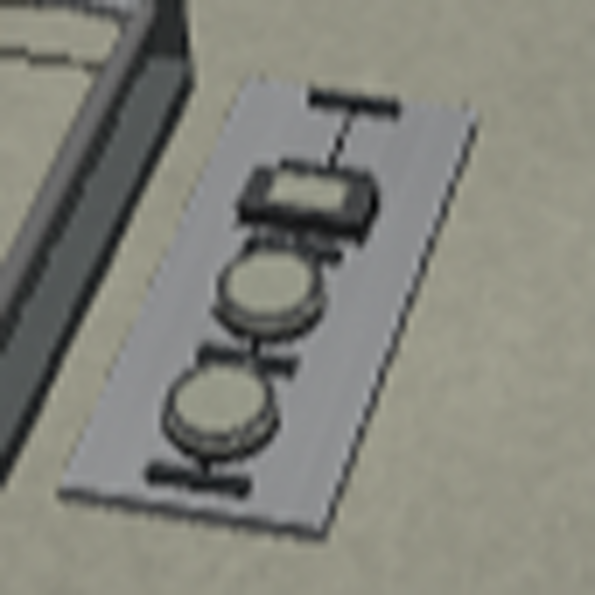

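```bash
cat >> h.py <<'E'
SGC={"top":np.array([.6397,.0958,-.1201]),"side":np.array([.6406,.0958,-.1181])}
def check(o,names=("wide_a","wide_b","narrow_a","narrow_b")):
    res={}
    for n in o:
        im=o[n].astype(float);w0=im[...,2]-im[...,0];v,u=np.mgrid[:384,:512]
        for nm in names:
            c=to_w(SGC[n],[0,ST[nm],.016]);p=w2px(n,c)
            hw=.03 if nm[0]=='w' else .02
            a=np.array([w2px(n,to_w(SGC[n],[sx*.045,ST[nm]+sy*hw,.016])) for sx,sy in((-1,-1),(1,-1),(1,1),(-1,1))])
            m=np.zeros(w0.shape,np.uint8);cv2.fillConvexPoly(m,np.round(a*16).astype(np.int32),1,shift=4)
            w=np.clip(w0-8,0,None)*(m>0)
            if (w>4).sum()<12:print(n,nm,"none");continue
            q=px2w(n,[(w*u).sum()/w.sum(),(w*v).sum()/w.sum()],.028)-c
            C=np.cos(SGC[n][2]);S=np.sin(SGC[n][2]);d=np.array([C*q[0]+S*q[1],-S*q[0]+C*q[1]])*1000
            W=np.array([px2w(n,(x,y),.028)[:2] for y,x in np.argwhere(w>6)]);R=cv2.minAreaRect((W*1e4).astype(np.float32));bx=cv2.boxPoints(R);e=max([bx[1]-bx[0],bx[2]-bx[1]],key=np.linalg.norm)
            yw=(np.arctan2(e[1],e[0])-SGC[n][2]+np.pi/2)%np.pi-np.pi/2
            print(n,nm,"dx,dy mm",d.round(1),"npx",(w>4).sum(),"yaw" if nm[0]=='n' else "",round(float(yw),3) if nm[0]=='n' else "");res[n,nm]=d
    return res
E
python3 - <<'E'
from h import *
o={n:cv2.imread(f"pics/p3_{n}.png") for n in("top","side")}
check(o)
# bare plate bias
im=o["top"].astype(int);print((im[...,2]-im[...,0])[150:165,280:300].mean())
E
```

```text
top wide_a dx,dy mm [-0.1  1.5] npx 114  
top wide_b dx,dy mm [-0.1  0.4] npx 113  
top narrow_a dx,dy mm [-0.1  1.1] npx 61 yaw -0.019
top narrow_b none
side wide_a dx,dy mm [-0.  -0.1] npx 62  
side wide_b dx,dy mm [ 0.2 -1.9] npx 57  
side narrow_a dx,dy mm [-0.4 -1.2] npx 20 yaw -0.074
side narrow_b none
1.6733333333333333
```

All three samples read within 2 mm of their station centres in both cameras, with yaw under 0.08 rad. Now the treadle.

```bash
python3 - <<'E'
from h import *
ctrl.close_gripper(30)
over(.454,.301,0,.18);print(st())
ctrl.movel([.454,.301,.085],max_speed=.12)
ctrl.movel([.453,.301,.06],max_speed=.05);print(st())
ctrl.movel([.450,.301,.034],max_speed=.04);print(st())
for z in(.030,.028):
    ctrl.movel([.449,.301,z],max_speed=.03);print(st())
ctrl.pause(.2)
look("p4")
E
```

```text
{'t': 43.4, 'w': -0.0002, 'tcp': [0.4545, 0.3003, 0.1799], 'f': [0.2, 0.2, -0.0]}
{'t': 45.0, 'w': -0.0005, 'tcp': [0.4527, 0.3012, 0.0601], 'f': [-1.5, -1.2, 6.3]}
{'t': 45.8, 'w': 0.0002, 'tcp': [0.449, 0.3017, 0.0344], 'f': [-2.7, -0.8, 8.4]}
{'t': 46.1, 'w': 0.0001, 'tcp': [0.4487, 0.3017, 0.0305], 'f': [-2.7, -1.1, 9.7]}
{'t': 46.3, 'w': 0.0, 'tcp': [0.4486, 0.3017, 0.0298], 'f': [-4.0, -3.4, 23.4]}
```

View pics/p4_side.png

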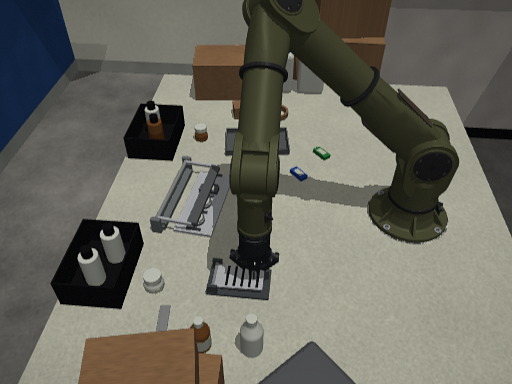

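The treadle is at its stop: 23 N at a tip height of 30 mm, with the bar swung over the stage at (195,195). I hold it there, then release.

```bash
python3 - <<'E'
from h import *
ctrl.pause(1.6);print(st())
ctrl.movel([.452,.301,.06],max_speed=.05)
ctrl.movel([.452,.301,.18],max_speed=.12);print(st())
ctrl.set_joints(HOME)
o=look("p5");check(o);print(st())
E
```

```text
{'t': 48.2, 'w': 0.0003, 'tcp': [0.4486, 0.3017, 0.0298], 'f': [-4.7, -3.9, 22.5]}
{'t': 50.2, 'w': -0.0003, 'tcp': [0.4518, 0.3006, 0.1792], 'f': [-0.2, 0.1, 0.4]}
top wide_a dx,dy mm [-0.   1.5] npx 115  
top wide_b dx,dy mm [-0.1  0.4] npx 113  
top narrow_a dx,dy mm [-0.1  1.2] npx 61 yaw -0.006
top narrow_b none
side wide_a dx,dy mm [ 0.1 -0.2] npx 60  
side wide_b dx,dy mm [ 0.1 -1.8] npx 55  
side narrow_a dx,dy mm [-0.2 -1.2] npx 21 yaw 0.002
side narrow_b none
{'t': 53.6, 'w': -0.0, 'tcp': [0.1503, -0.6067, 0.2316], 'f': [0.4, -0.1, -0.6]}
```

View pics/p5_top.png

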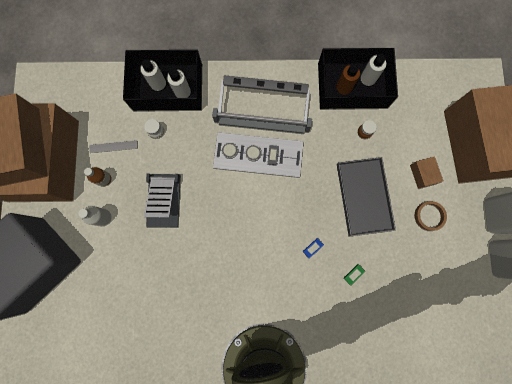

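```bash
cat >> h.py <<'E'
def tray(tx): 
    a=TRAY[2];return TRAY[0]+np.cos(a)*tx,TRAY[1]+np.sin(a)*tx
E
python3 - <<'E'
from h import *
for nm,tx,wm in(("wide_a",.068,.04),("wide_b",.0,.04),("narrow_a",-.065,.05)):
    x,y=spos(nm);w=pick(x,y,SG[2],.0150)
    if w<wm:print("lost",nm);break
    x,y=tray(tx);w=place(x,y,TRAY[2]+np.pi/2,.0085)
    if w<wm:print("lost2",nm);break
ctrl.set_joints(HOME)
o=look("p6");print(st())
E
```

```text
closed {'t': 59.4, 'w': 0.0461, 'tcp': [0.6404, 0.0958, 0.0158], 'f': [-1.1, 0.0, 5.4]}
lifted {'t': 61.0, 'w': 0.0459, 'tcp': [0.6399, 0.0958, 0.1594], 'f': [-0.1, -1.1, -0.5]}
down {'t': 64.5, 'w': 0.0459, 'tcp': [0.5611, -0.3086, 0.0086], 'f': [-0.7, -0.6, -0.8]}
closed {'t': 70.1, 'w': 0.0457, 'tcp': [0.6319, 0.0243, 0.0158], 'f': [-1.8, -0.3, 5.6]}
lifted {'t': 71.7, 'w': 0.0462, 'tcp': [0.6313, 0.0243, 0.1594], 'f': [-0.8, -0.3, 0.1]}
down {'t': 75.1, 'w': 0.0459, 'tcp': [0.4936, -0.3166, 0.0086], 'f': [-0.5, -0.2, -0.2]}
closed {'t': 80.5, 'w': 0.0586, 'tcp': [0.6246, -0.0373, 0.0159], 'f': [-0.8, -0.1, 5.4]}
lifted {'t': 82.1, 'w': 0.0585, 'tcp': [0.6239, -0.0373, 0.1594], 'f': [0.3, 0.4, -0.0]}
down {'t': 85.4, 'w': 0.0588, 'tcp': [0.429, -0.3242, 0.0086], 'f': [0.2, -1.0, -1.5]}
{'t': 89.0, 'w': 0.0855, 'tcp': [0.151, -0.6062, 0.2313], 'f': [0.3, 0.1, 0.4]}
```

View pics/p6_top.png

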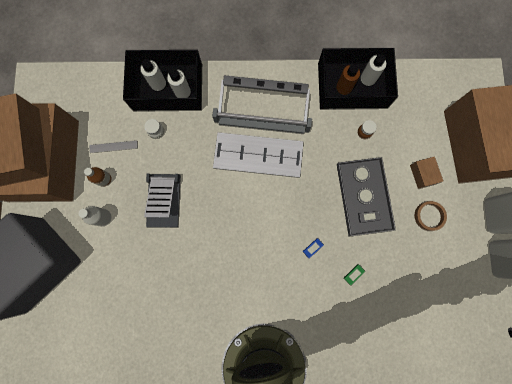

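View pics/p6_side.png

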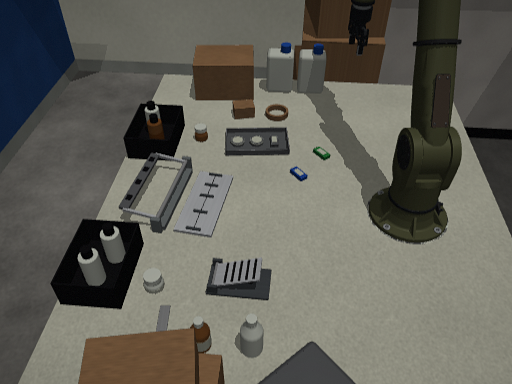

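All three samples are in the tray, at top pixels (362,174), (366,196) and (370,216). The treadle is at rest and the bystanders are unmoved. A depth check for flatness comes next, then I hand in.

```bash
python3 - <<'E'
from h import *
im,d=vision.grab_frame("top");p=cloud("top",d)
for px in((362,174),(366,196),(370,216)):
    q=p[px[1]-2:px[1]+3,px[0]-3:px[0]+4].reshape(-1,3);print(px,q.mean(0).round(4),q[:,2].std().round(4))
print("floor",p[225:228,372:378,2].mean(),p[184:187,350:353,2].mean())
s=cv2.absdiff(im,cv2.imread("pics/top0.png")).max(2)>60
L,k=ndi.label(ndi.binary_dilation(s));print([tuple(np.round(c[::-1])) for c in ndi.center_of_mass(s,L,range(1,k+1))])
ctrl.pause(.5);ticket.close_job()
E
```

```text
(362, 174) [ 0.5604 -0.3098  0.0197] 0.0022
(366, 196) [ 0.4919 -0.3181  0.0197] 0.0017
(370, 216) [ 0.4308 -0.3267  0.0195] 0.0014
floor 0.004016686128399118 0.002703761164249062
[(np.float64(362.0), np.float64(173.0)), (np.float64(365.0), np.float64(195.0)), (np.float64(310.0), np.float64(206.0)), (np.float64(249.0), np.float64(214.0)), (np.float64(309.0), np.float64(215.0)), (np.float64(280.0), np.float64(219.0)), (np.float64(369.0), np.float64(216.0)), (np.float64(359.0), np.float64(218.0)), (np.float64(486.0), np.float64(254.0)), (np.float64(482.0), np.float64(256.0)), (np.float64(477.0), np.float64(259.0)), (np.float64(467.0), np.float64(263.0)), (np.float64(461.0), np.float64(265.0)), (np.float64(455.0), np.float64(268.0)), (np.float64(444.0), np.float64(268.0)), (np.float64(441.0), np.float64(270.0)), (np.float64(409.0), np.float64(274.0)), (np.float64(433.0), np.float64(274.0)), (np.float64(428.0), np.float64(277.0)), (np.float64(392.0), np.float64(281.0)), (np.float64(389.0), np.float64(283.0)), (np.float64(382.0), np.float64(286.0)), (np.float64(375.0), np.float64(290.0)), (np.float64(361.0), np.float64(296.0)), (np.float64(356.0), np.float64(298.0)), (np.float64(509.0), np.float64(328.0)), (np.float64(508.0), np.float64(333.0)), (np.float64(510.0), np.float64(337.0)), (np.float64(305.0), np.float64(356.0))]
the job is handed in; nothing more can be done
```

The batch is done and the job is handed in, at about 90 s on the robot's clock. Only three samples were on the bench: two dishes and one grey case. I left the blue and green look-alike cases alone.

- **Placing:** the dishes went to wide_a and wide_b and the case to narrow_a. Both cameras put each within 2 mm of its station centre, before and after the press. The two cameras disagreed by up to about 2 mm across the ribs. The last case yaw readings were under 0.01 rad; one side-camera reading before the press gave 0.07 rad, still inside the limit.
- **Treadle:** I pressed it to its stop, about 23 N with the fingertip at 30 mm, and held it there for about 1.9 s. It came back to rest by itself.
- **Tray:** all three samples lie flat and unstacked, with their tops at about 20 mm, which matches the tray floor plus one sample height. Comparing the first and last top pictures shows changes only where the samples were or now are, plus the arm and its shadow. No bystander moved.

No sample was knocked aside and the grip did not slip. None of the checks failed.

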